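# Unclamp a specimen carrier on an orbital shaker and hold it up level

### The arm

A 6-joint arm with a two-finger parallel gripper is mounted at the origin on the work surface. World frame = base frame: x ahead of the robot, y to its left, z up, the work surface at z = 0. Lengths are in mm, angles in rad, forces in N, time in s.
With the tool pointing down it reaches from about 400 to 925 mm from the base axis. Payload 12.5 kg.
Tool frame: the origin (TCP) lies at the very end of the fingers, on their centre line; the grasp point (between the pads) lies 19 mm behind it; z points along the fingers, y is the direction in which the jaws open and shut (so a half turn about z gives the same grasp; the last joint's range is limited). The gripper opens to 95 mm and grips with 3 to 60 N. Pads are 20 mm wide; open, the fingers measure 119 mm over their backs; the gripper's body (75 mm by 180 mm) begins 59 mm behind the grasp point.
Start: joints at [-1.215, 0.491, 1.559, -0, 1.092, -0.106], TCP at [278.5, -559.54, 214.661] pointing down, gripper open.
Joint ranges: [-3.1, 3.1], [-0.84, 2.19], [0.05, 2.79], [-1.13, 4.28], [0.06, 2.93], [-2.69, 2.69]. Speed limits (rad/s): [2.22, 2.22, 2.79, 3.14, 3.14, 3.14].

### API

Orientations are given as [roll, pitch, yaw] about the fixed x, y, z axes, in that order (R = Rz(yaw) Ry(pitch) Rx(roll)).
In Python, from cell import env gives the robot as it stands.
- The arm moves only by the shell command python3 -m pendant 'ROWS'. ROWS is JSON, a list that holds one entry, the list of rows, each a list of 5 numbers: the opening, from 0 (shut) to 1 (fully open), then the shift along the tool's x, y, z in m, then the turn about the tool's z in rad. A call has exactly 8 rows; each row is the pose to reach, as a shift and turn from the pose commanded when the call began, along the tool's axes at that moment; what a row does not reach only later rows make up. A row lasts 1/10 s, in which the tool goes at most 50 mm and 8.59 degrees, less where a joint would pass 70% of its speed; a pose out of reach is approached as far as the arm can. A call with a gripper value outside its range is refused whole. The fingers move at their own pace and stop on an object; the grip force is fixed at half the most. Time passes only in rows, so rows that repeat a pose let the fingers close, or fill a call up. It gives the time, the measured TCP pose, the force and the opening at its end, in the units of the state.
- env.state(): the state, without advancing time (a new reading comes with each control period).
- env.read_camera(name): name is "scene" or "top" or "wrist"; returns a dict with "image" (480x640x3 uint8, blue, green, red), "range_z" (480x640 float32, mm along the optical axis (not along the pixel's ray), 0 where there is no reading), "fx", "fy", "cx", "cy" (pixels), "rvec" (rotation vector, rad) and "tvec" (3), from world to camera coordinates, as OpenCV has them; the wrist camera has in their place "tool_from_camera" (4x4, takes a point from camera to tool coordinates, whose origin is the TCP and whose axes are the flange's). Camera axes: x right, y down, z forward; pixel columns grow to the right and rows downward; lengths in mm; the calibration is good to about 2 mm. A picture is of the moment at which its call begins: read the wrist's pose just before it.
- env.job_done(): hands the job in, once; it reports no verdict.
The state is a dict: "t": time; "joints": joint angles; "qvel": joint speeds; "tau": joint torques, N m; "eef_pos": TCP position; "tcp_rot": TCP orientation; "ft_force": force on the tool from outside, world axes, zero at the start; "moment": the same for the moment, N m; "opening": opening from 0.0 (shut) to 1.0 (fully open).
Only numpy, scipy, OpenCV 4.12 (cv2) and the standard library are available. Lean on these libraries where they do the work, as an engineer would, in place of code of your own. Each camera call takes 0.05 s, during which the arm holds its last target. There are 200 camera calls.

### The job

The white jar carrier with the blue-green handle is clamped down on the platform of the orbital shaker. Loosen the clamp's black star knob (anticlockwise, a good quarter turn or a little more), slide the clamp bar back until it is well clear of the carrier's foot, then lift the carrier by its handle straight up, about 8 cm clear of the platform, with its four jars upright in it. Finish while still holding it there above the shaker, level and still, for me to take from you; do not put it down, and leave the other things on the bench alone.

Things in the scene. Friction and masses are not known exactly. Their poses are not given: they have to be found in the camera images.
- shaker: Orbital shaker on the bench (fixed): cream housing 240 x 260 mm under an aluminium platform 250 (x) x 310 (y) mm. Origin: centre of its underside, z up; y is the way the clamp bar slides back, from the carrier towards the knob; the control panel faces -x. A fixed stop rail 26 mm tall stands along the carrier's other long side (y from -116 to -104 mm).
- platform (a point): Centre of the platform's top surface, 105 mm above the bench; axes as the shaker's.
- clamp_bar (a joint): How far the sliding clamp bar is drawn back (m): 0 = clamped, its jaw over the carrier's foot; slides along the shaker's +y to a stop at 0.040. Knob loose: about 2 N moves it, e.g. by the gripped knob; knob tight: it holds against 20 N and more. The jaw overlaps the foot by 7 mm: 12 mm or more of travel clears it well.
- jaw (a point): Middle of the clamp bar's jaw face (towards the carrier), 19 mm above the platform; moves with the bar; axes as the shaker's. Dark steel jaw 160 mm (x) x 14 mm, 8 to 30 mm above the platform; a tongue 40 mm wide, 12 mm tall runs back from it under the knob. The knob's axis is 65.5 mm behind this face.
- clamp_knob (a joint): Angle of the clamp's knob (rad). Starts tight, between 0.15 and 0.45; grows as it is turned anticlockwise seen from above, which loosens the clamp; free from 1.0 on, stop at 3.0. It takes about 0.1 N m and stays where it is left.
- knob_grip (a point): Grip point of the clamp's knob, on its vertical axis, 40 mm above the platform; moves with the bar, axes turn with the knob. Black star knob with blue-green cap and white mark: 38 mm across, gripped from 28 to 50 mm above the platform.
- carrier: Loose white jar carrier, 0.26 kg empty. Origin: centre of its underside; x along its length and handle, y across (as the shaker's y), z up. Box 150 (x) x 100 (y) x 42 mm tall with 3 x 2 open cells; a foot flange 6 mm thick sticks out 8 mm along both long sides, one of them under the clamp's jaw. Two uprights at its ends carry the handle.
- handle (a point): Middle of the carrier's straight blue-green handle bar, 119 mm above the carrier's underside (224 mm above the bench at the start); axes as the carrier's. The bar runs 150 mm along x, 15 mm wide (y), 18 mm tall, free below down to the jar lids (68 mm above the carrier's underside). The loaded carrier balances within 12 mm of here.
- jar_a: Loose specimen jar standing in a corner cell of the carrier: 38 mm across, 62 mm tall, clear with a paper label and a coloured lid (red, yellow, white or green), about 0.07 kg. Origin: centre of its underside, 6 mm above the carrier's underside.
- jar_b: Loose specimen jar standing in a corner cell of the carrier: 38 mm across, 62 mm tall, clear with a paper label and a coloured lid (red, yellow, white or green), about 0.07 kg. Origin: centre of its underside, 6 mm above the carrier's underside.
- jar_c: Loose specimen jar standing in a corner cell of the carrier: 38 mm across, 62 mm tall, clear with a paper label and a coloured lid (red, yellow, white or green), about 0.07 kg. Origin: centre of its underside, 6 mm above the carrier's underside.
- jar_d: Loose specimen jar standing in a corner cell of the carrier: 38 mm across, 62 mm tall, clear with a paper label and a coloured lid (red, yellow, white or green), about 0.07 kg. Origin: centre of its underside, 6 mm above the carrier's underside.
- spare_jar: Bystander: a like jar with a blue lid, 38 x 62 mm, on the bench beside the shaker. Origin: centre of its underside.
- slide_box: Bystander: blue slide box 100 x 85 x 35 mm on the bench beside the shaker. Origin: centre of its underside.
- pen: Bystander: ball pen 145 mm long, lying on the bench along its x. Origin: under its middle.
- wash_bottle: Bystander: white wash bottle with red cap, 66 mm across, 190 mm tall. Origin: centre of its underside.
- petri_dish: Bystander: lidded Petri dish 92 mm across, 17 mm tall. Origin: centre of its underside.
- beaker: Bystander: glass beaker 68 mm across, 90 mm tall. Origin: centre of its underside.
There are look-alikes about, which are no part of the job. What is shaped like the jar_c but orange is not meant.

How it is judged (in metres and radians):
On the way, in this order (a step that is already met when the one before it is completed fails the run):
1. the clamp's knob is loosened, the clamp bar still in place (value of joint clamp_knob above 1 rad and value of joint clamp_bar below 0.007 m), for 0.1 s.
2. the clamp bar is slid back clear of the carrier's foot, the carrier still standing on the platform (value of joint clamp_bar above 0.01 m and height (world z) of carrier below 0.111 m), for 0.2 s.
3. the carrier is lifted clear of the platform, level, held by the fingers (height (world z) of carrier above 0.16 m and angle between carrier's own z axis and vertical below 0.1 rad and contact force between carrier and the fingers above 1 N and contact force between carrier and shaker below 0.05 N), for 0.3 s.
At the end, for the whole second after the job is handed in: Carrier held in the fingers, its underside over 55 mm above the platform, within 150 mm sideways of its centre, tilt under 0.10 rad, still (20 mm/s, 0.15 rad/s), not touching the shaker; jars in their cells; knob still over 0.9 rad, bar back over 9 mm (all of step 3 and linear speed of carrier below 0.02 m/s and angular speed of carrier below 0.15 rad/s and horizontal distance between carrier and platform below 0.15 m and value of joint clamp_knob above 0.9 rad and value of joint clamp_bar above 0.009 m and z of jar_a in the frame of carrier between -0.004 and 0.025 m and x of jar_a in the frame of carrier between -0.07 and 0.07 m and y of jar_a in the frame of carrier between -0.046 and 0.046 m and z of jar_b in the frame of carrier between -0.004 and 0.025 m and x of jar_b in the frame of carrier between -0.07 and 0.07 m and y of jar_b in the frame of carrier between -0.046 and 0.046 m and z of jar_c in the frame of carrier between -0.004 and 0.025 m and x of jar_c in the frame of carrier between -0.07 and 0.07 m and y of jar_c in the frame of carrier between -0.046 and 0.046 m and z of jar_d in the frame of carrier between -0.004 and 0.025 m and x of jar_d in the frame of carrier between -0.07 and 0.07 m and y of jar_d in the frame of carrier between -0.046 and 0.046 m); the arm keeps its last pose, push and grip.
It fails at once if the carrier is tipped by more than 0.25 rad (angle between carrier's own z axis and vertical above 0.25 rad).
It fails at once if a jar comes up out of the carrier (z of any of jar_a, jar_b, jar_c, jar_d in the frame of carrier above 0.03 m).
It fails at once if a bystander is moved by more than 20 mm (distance of any of spare_jar, slide_box, pen, wash_bottle, petri_dish, beaker from where it was at the start of the episode above 0.02 m).
It also fails if it takes over 51 s, if anything falls off the work surface, if the arm or the gripper's body presses on something with over 40 N, if the wrist force passes 120 N, or if a joint passes its speed limit or range.

## Working session

There is one attempt and no reset: what is moved stays moved. The work goes in short steps, Python scripts to look and compute and a shell command to move; the robot and the scene stay as the last step left them, time stands still between calls to the robot, and variables do not carry over. Pictures are saved under pics/ and viewed, about 8 in all and at most 12, crops included, and the job is handed in when it is done.

```bash
ls; mkdir -p pics; cat > h.py <<'E'
import numpy as np, cv2
from cell import env
def cam(n):
    s=env.state(); c=env.read_camera(n)
    if n=='wrist':
        from scipy.spatial.transform import Rotation as R
        T=np.eye(4);T[:3,:3]=R.from_euler('xyz',s['tcp_rot']).as_matrix();T[:3,3]=s['eef_pos']
        W=T@np.array(c['tool_from_camera'])
    else:
        M=np.eye(4);M[:3,:3]=cv2.Rodrigues(np.array(c['rvec'],float))[0];M[:3,3]=np.ravel(c['tvec']);W=np.linalg.inv(M)
    v,u=np.mgrid[:480,:640];z=c['range_z']
    P=np.stack([(u-c['cx'])/c['fx']*z,(v-c['cy'])/c['fy']*z,z],-1)@W[:3,:3].T+W[:3,3]
    P[z==0]=np.nan
    return c['image'],P,c,W
E
python3 - <<'E'
from h import *
print(env.state())
for n in('top','scene'):
    im,P,c,W=cam(n); cv2.imwrite(f'pics/{n}0.png',im); np.save(n+'0.npy',P)
    print(n,W[:3,3])
E
```

```text
pics
{'t': 0.0, 'joints': array([-1.21459347e+00,  4.91603019e-01,  1.55945441e+00, -4.17421490e-05,
        1.09173128e+00, -1.05595152e-01]), 'qvel': array([ 0.00112704, -0.00160031,  0.00030043,  0.00022442,  0.00087058,
        0.00093225]), 'tau': array([ 2.98866384e-03, -6.12643147e+01, -2.58182645e+01,  6.94364123e-02,
        4.82151029e-02, -9.88416423e-05]), 'eef_pos': array([ 278.39852982, -559.28545935,  214.03305136]), 'tcp_rot': array([-3.14039936e+00, -8.92490955e-05,  4.61817216e-01]), 'ft_force': array([0.34667809, 0.89463354, 0.46522031]), 'moment': array([0.01478267, 0.03261026, 0.00778681]), 'opening': 0.9971468622485371}
top [ 364.88350078   24.636783   1603.40485394]
scene [1107.49158833 -657.47217273  837.93829695]
```

View pics/top0.png

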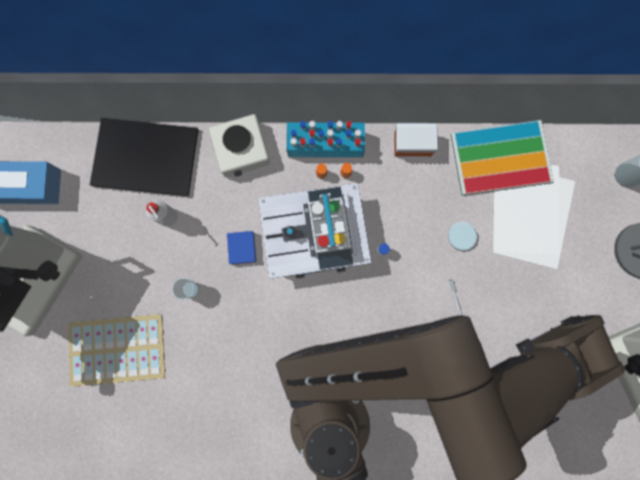

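View pics/scene0.png

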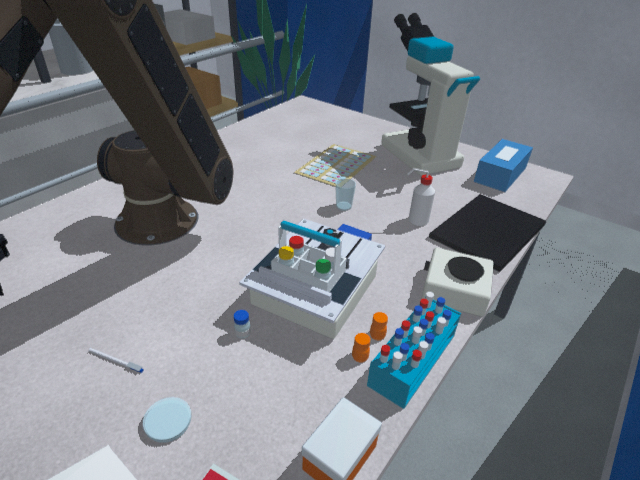

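Top view: the carrier with its teal handle is at about (328,220) and the clamp knob at (291,233). The blue-lid spare jar is at (384,249), the slide box at (241,248), and the orange look-alike jars at (322,170) and (346,170), clear of the job. There is only one carrier and one clamp. Next I measure them.

```bash
python3 - <<'E'
from h import *
from scipy.spatial.transform import Rotation as R
for n in('top','scene'):
    im=cv2.imread(f'pics/{n}0.png');P=np.load(n+'0.npy');h=cv2.cvtColor(im,cv2.COLOR_BGR2HSV)
    teal=(h[...,0]>85)&(h[...,0]<103)&(h[...,1]>120)&(h[...,2]>60)
    roi=(P[...,0]>350)&(P[...,0]<750)&(P[...,1]>-200)&(P[...,1]<350)
    hd=teal&roi&(P[...,2]>200)&(P[...,2]<245); kn=roi&teal&(P[...,2]>140)&(P[...,2]<175)
    for k,m in(('handle',hd),('knobcap',kn)):
        Q=P[m]; 
        if len(Q)<4: print(n,k,len(Q));continue
        r=cv2.minAreaRect(Q[:,:2].astype(np.float32)); print(n,k,len(Q),np.median(Q,0).round(1),np.percentile(Q[:,2],[5,95]).round(),r)
        u,s,vt=np.linalg.svd(Q[:,:2]-Q[:,:2].mean(0));print('  dir deg',np.degrees(np.arctan2(vt[0,1],vt[0,0])))
    pl=roi&(abs(P[...,2]-105)<6); r=cv2.minAreaRect(P[pl][:,:2].astype(np.float32));print(n,'platform',np.median(P[pl][:,2]),r)
    kb=roi&(P[...,2]>145)&(P[...,2]<165)&(h[...,2]<90);print(n,'knob',kb.sum(),np.median(P[kb],0))
im=cv2.imread('pics/top0.png')[170:290,220:400];cv2.imwrite('pics/c1.png',cv2.resize(im,None,fx=4,fy=4,interpolation=2))
E
```

```text
top handle 223 [606.4   9.1 232.2] [227. 237.] ((602.730712890625, 7.868229866027832), (147.43467712402344, 13.545381546020508), 9.413926124572754)
  dir deg -171.0184147314937
top knobcap 27 [580.5 120.2 155.1] [151. 163.] ((580.6508178710938, 121.439453125), (15.739082336425781, 14.505875587463379), 2.7445807456970215)
  dir deg -48.86594306813489
top platform 104.97700759910072 ((591.2044677734375, 51.440452575683594), (250.51548767089844, 310.3388366699219), 9.235713005065918)
top knob 60 [572.80262768 119.87636809 154.38771679]
scene handle 490 [608.5   6.5 231. ] [220. 234.] ((603.2584228515625, 8.956172943115234), (148.66746520996094, 19.556285858154297), 8.484710693359375)
  dir deg 9.123431986884256
scene knobcap 40 [581.6 121.6 155.8] [149. 157.] ((585.3345947265625, 123.52635955810547), (29.138715744018555, 27.869760513305664), 85.47835540771484)
  dir deg -42.400457820968015
scene platform 105.3577550638376 ((592.1304321289062, 52.873878479003906), (253.48695373535156, 314.38055419921875), 9.004225730895996)
scene knob 42 [587.76538435 122.12605462 154.917832  ]
```

View pics/c1.png

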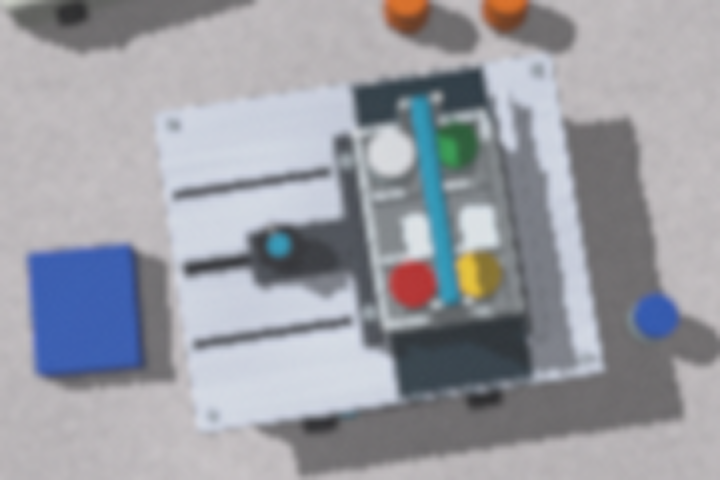

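Yaw of the shaker is about 9.1° (0.159 rad). The knob is at about (581,121), which is local x≈1, on the centreline. The handle is at about (603,8) with top z≈233. These fit the given sizes. Now I raise the tool and move over the knob.

```bash
python3 -m pendant '[[[0.7,0,0,-0.05,0],[0.7,0,0,-0.1,0],[0.7,0.036,-0.030,-0.1,-0.08],[0.7,0.072,-0.060,-0.1,-0.16],[0.7,0.108,-0.090,-0.1,-0.24],[0.7,0.144,-0.119,-0.1,-0.32],[0.7,0.18,-0.149,-0.1,-0.4],[0.7,0.216,-0.179,-0.1,-0.48]]]'
```

```text
t: 0.9
eef_pos: [392.4, -301.2, 314.5]
tcp_rot: [-3.141, -0.0, 0.945]
ft_force: [0.0, -0.6, 0.4]
opening: 0.7
```

```bash
python3 -m pendant '[[[0.7,0.046,-0.010,0,-0.03],[0.7,0.092,-0.020,0,-0.06],[0.7,0.138,-0.029,0,-0.09],[0.7,0.184,-0.039,0,-0.12],[0.7,0.23,-0.049,0,-0.15],[0.7,0.276,-0.058,0,-0.17],[0.7,0.322,-0.068,0,-0.19],[0.7,0.368,-0.078,0,-0.19]]]' && python3 -m pendant '[[[0.7,0.045,0,0,0],[0.7,0.075,0,0,0],[0.7,0.085,0,0,0],[0.7,0.085,0,0,0],[0.7,0.085,0,0,0],[0.7,0.085,0,0,0],[0.7,0.085,0,0,0],[0.7,0.085,0,0,0]]]'
python3 - <<'E'
from h import *
im,P,c,W=cam('wrist');cv2.imwrite('pics/w1.png',im);np.save('w1.npy',P)
h=cv2.cvtColor(im,cv2.COLOR_BGR2HSV)
teal=(h[...,0]>85)&(h[...,0]<103)&(h[...,1]>120)&(h[...,2]>60)
for a,b in((145,170),(205,245)):
    m=teal&(P[...,2]>a)&(P[...,2]<b);Q=P[m];print(len(Q));
    if len(Q)>5:
        print(np.median(Q,0),cv2.minAreaRect(Q[:,:2].astype(np.float32)))
E
```

```text
t: 1.7
eef_pos: [545.9, 42.4, 314.5]
tcp_rot: [-3.141, 0.0, 1.133]
ft_force: [-0.4, -0.7, 0.7]
opening: 0.703
t: 2.5
eef_pos: [581.6, 116.6, 314.9]
tcp_rot: [3.141, -0.0, 1.131]
ft_force: [0.2, -0.5, -0.3]
opening: 0.7
273
[581.48787588 122.51288965 156.01398372] ((581.0684814453125, 122.20806884765625), (16.5556697845459, 16.766345977783203), 24.208364486694336)
1593
[561.90424598   5.10894824 232.30638326] ((603.0844116210938, 8.838335990905762), (146.28749084472656, 14.597427368164062), 9.153263092041016)
```

View pics/w1.png

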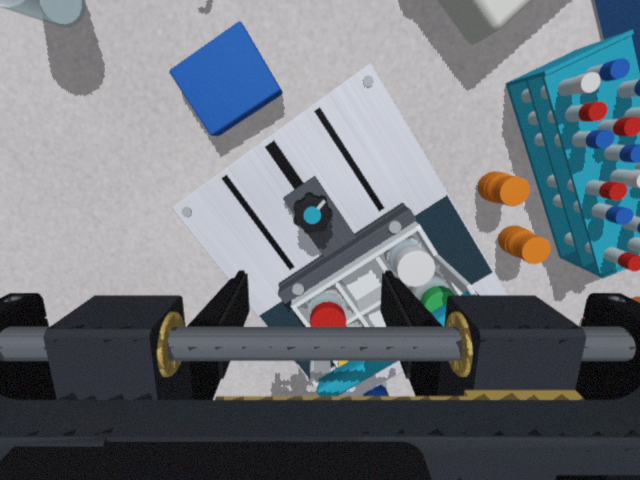

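The wrist view shows the knob at (313,213) with its white mark, the jaw behind the carrier, and nothing around the knob. Knob (581.1,122.2) and handle (603.1,8.8) with yaw 0.160 agree with the top view. Descending and gripping.

```bash
python3 -m pendant '[[[0.7,0.005,-0.003,0.04,0],[0.7,0.005,-0.003,0.08,0],[0.7,0.005,-0.003,0.12,0],[0.7,0.005,-0.003,0.15,0],[0.7,0.005,-0.003,0.17,0],[0.7,0.005,-0.003,0.18,0],[0.7,0.005,-0.003,0.187,0],[0.7,0.005,-0.003,0.187,0]]]' && python3 -m pendant '[[[0.3,0,0,0,0],[0.3,0,0,0,0],[0.2,0,0,0,0],[0.2,0,0,0,0],[0.2,0,0,0,0],[0.2,0,0,0,0],[0.2,0,0,0,0],[0.2,0,0,0,0]]]'
```

```text
t: 3.35
eef_pos: [581.2, 123.0, 127.5]
tcp_rot: [-3.142, 0.0, 1.132]
ft_force: [-0.4, 0.5, 0.4]
opening: 0.702
t: 4.15
eef_pos: [581.9, 122.9, 128.1]
tcp_rot: [3.14, -0.001, 1.132]
ft_force: [4.1, -3.1, 2.8]
opening: 0.396
```

Gripped at 37.6 mm, which matches the 38 mm knob. Now I turn it anticlockwise.

```bash
python3 -m pendant '[[[0.2,0,0,0,-0.14],[0.2,0,0,0,-0.28],[0.2,0,0,0,-0.42],[0.2,0,0,0,-0.56],[0.2,0,0,0,-0.7],[0.2,0,0,0,-0.84],[0.2,0,0,0,-0.98],[0.2,0,0,0,-1.1]]]' && python3 -m pendant '[[[0.2,0,0,0,-0.1],[0.2,0,0,0,-0.15],[0.2,0,0,0,-0.15],[0.2,0,0,0,-0.15],[0.2,0,0,0,-0.15],[0.2,0,0,0,-0.15],[0.2,0,0,0,-0.15],[0.2,0,0,0,-0.15]]]'
```

```text
t: 4.95
eef_pos: [583.4, 123.5, 128.2]
tcp_rot: [3.137, 0.003, 2.237]
ft_force: [12.5, 2.4, -2.3]
opening: 0.395
t: 5.75
eef_pos: [583.6, 123.6, 128.3]
tcp_rot: [3.137, 0.004, 2.382]
ft_force: [14.0, 2.6, -1.6]
opening: 0.396
```

```bash
python3 - <<'E'
from h import *
print(env.state()['moment'],env.state()['joints'])
im,P,c,W=cam('wrist')
C=np.linalg.inv(W)@np.array([581,122,156,1]);u=c['fx']*C[0]/C[2]+c['cx'];v=c['fy']*C[1]/C[2]+c['cy'];print(u,v)
cv2.imwrite('pics/w2.png',im)
E
```

```text
[ 0.29727653 -2.26832027  0.0322934 ] [ 9.78686761e-02  5.46331705e-01  1.72527695e+00  3.95115859e-04
  8.63841617e-01 -7.13280878e-01]
312.2143869446465 315.22977326964417
```

View pics/w2.png

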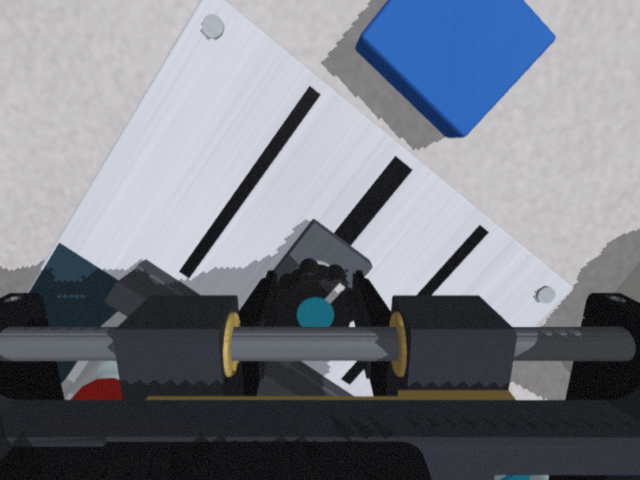

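The white mark keeps the same angle relative to the fingers (now at (340,292)), so the knob turned with them by about 1.25 rad. Next I slide the bar back about 25 mm.

```bash
python3 -m pendant '[[[0.2,0.003,0.002,0,0],[0.2,0.006,0.004,0,0],[0.2,0.009,0.006,0,0],[0.2,0.012,0.008,0,0],[0.2,0.015,0.010,0,0],[0.2,0.018,0.012,0,0],[0.2,0.021,0.014,0,0],[0.2,0.021,0.014,0,0]]]' && python3 -m pendant '[[[0.2,0,0,0,0],[0.2,0,0,0,0],[0.5,0,0,0,0],[0.6,0,0,0,0],[0.7,0,0,0,0],[0.7,0,0,0,0],[0.7,0,0,0,0],[0.7,0,0,0,0]]]'
```

```text
t: 6.6
eef_pos: [579.5, 148.7, 128.3]
tcp_rot: [3.134, 0.006, 2.382]
ft_force: [20.5, 5.4, -6.4]
opening: 0.396
t: 7.4
eef_pos: [575.4, 147.8, 127.6]
tcp_rot: [-3.141, -0.0, 2.382]
ft_force: [0.6, -0.1, 0.0]
opening: 0.695
```

```bash
python3 -m pendant '[[[0.7,0,0,-0.02,0],[0.7,0,0,-0.06,0],[0.7,0,0,-0.105,0],[0.7,0,0,-0.15,0],[0.7,0,0,-0.185,0],[0.7,0,0,-0.2,0],[0.7,0,0,-0.2,0],[0.7,0,0,-0.2,0]]]'
python3 - <<'E'
from h import *
im,P,c,W=cam('wrist');cv2.imwrite('pics/w3.png',im)
h=cv2.cvtColor(im,cv2.COLOR_BGR2HSV)
teal=(h[...,0]>85)&(h[...,0]<103)&(h[...,1]>120)&(h[...,2]>60)
a=.16;x=np.array([np.cos(a),np.sin(a)]);y=np.array([-x[1],x[0]]);o=np.array([591.4,52])
for lo,hi in((145,170),(205,245)):
    Q=P[teal&(P[...,2]>lo)&(P[...,2]<hi)];print(len(Q))
    if len(Q)>5: print(np.median(Q,0),cv2.minAreaRect(Q[:,:2].astype(np.float32)))
# jaw: dark, top z~135
L=np.stack([(P[...,:2]-o)@x,(P[...,:2]-o)@y,P[...,2]],-1)
j=L[(abs(L[...,2]-135)<3)&(abs(L[...,0])<80)&(L[...,1]>-10)&(L[...,1]<60)];print('jaw local y',len(j),np.percentile(j[:,1],[2,98]) if len(j) else '')
im,P,c,W=cam('top');
L=np.stack([(P[...,:2]-o)@x,(P[...,:2]-o)@y,P[...,2]],-1);P0=np.load('top0.npy');L0=np.stack([(P0[...,:2]-o)@x,(P0[...,:2]-o)@y,P0[...,2]],-1)
for l in(L0,L):
    j=l[(abs(l[...,2]-135)<4)&(abs(l[...,0])<78)&(l[...,1]>0)&(l[...,1]<55)];print('top jaw',len(j),np.percentile(j[:,1],[5,50,95]) if len(j) else '')
E
```

```text
t: 8.2
eef_pos: [575.2, 147.7, 326.8]
tcp_rot: [-3.141, -0.0, 2.382]
ft_force: [-0.1, -0.3, -0.8]
opening: 0.703
254
[577.3278797  147.17602985 156.0327719 ] ((610.6369018554688, 73.12028503417969), (16.867321014404297, 179.93666076660156), 24.03082275390625)
1023
[624.50849736  17.30472029 230.41983585] ((633.6364135742188, 14.836481094360352), (57.34218215942383, 13.628043174743652), 9.532883644104004)
jaw local y 2250 [-6.12673739 44.88148486]
top jaw 193 [ 6.03268967 12.6211318  18.84180938]
top jaw 132 [31.3676561  36.45602594 44.01246553]
```

View pics/w3.png

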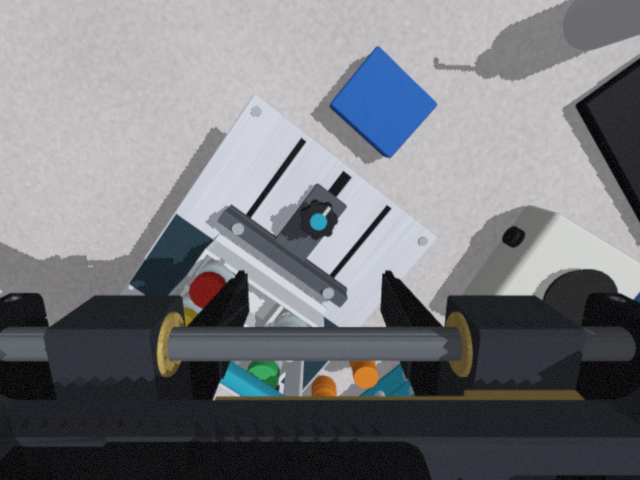

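The bar is back 25 mm: the jaw's local y went from 12.6 to about 37 in the top view, and the knob cap moved the same distance. The mark at (330,210) shows the knob is still loose. The carrier is in place, so I move over the handle and turn the jaws across it.

```bash
python3 -m pendant '[[[0.7,-0.017,-0.012,0,-0.13],[0.7,-0.034,-0.024,0,-0.26],[0.7,-0.051,-0.036,0,-0.39],[0.7,-0.068,-0.048,0,-0.52],[0.7,-0.085,-0.060,0,-0.65],[0.7,-0.102,-0.072,0,-0.78],[0.7,-0.116,-0.0815,0,-0.90],[0.7,-0.116,-0.0815,0,-0.92]]]'
python3 - <<'E'
from h import *
s=env.state();print(s['eef_pos'],s['tcp_rot'],s['joints'])
im,P,c,W=cam('wrist')
h=cv2.cvtColor(im,cv2.COLOR_BGR2HSV)
teal=(h[...,0]>85)&(h[...,0]<103)&(h[...,1]>120)&(h[...,2]>60)
Q=P[teal&(P[...,2]>205)&(P[...,2]<245)&(P[...,0]<690)];print(len(Q),np.median(Q,0),cv2.minAreaRect(Q[:,:2].astype(np.float32)))
T=np.linalg.inv(W);cv2.imwrite('pics/w4.png',im)
E
```

```text
t: 9.1
eef_pos: [603.6, 7.2, 326.1]
tcp_rot: [3.141, -0.002, -2.98]
ft_force: [0.0, 0.6, -0.7]
opening: 0.694
[603.57895861   7.15307581 326.05395715] [ 3.14137074e+00 -2.23567569e-03 -2.98026918e+00] [-9.73799602e-02  3.72836209e-01  1.45266862e+00 -3.69118837e-04
  1.31830589e+00 -1.82940690e+00]
3469 [594.05962571   6.88395985 232.7485521 ] ((601.849365234375, 8.166041374206543), (146.24122619628906, 14.91061782836914), 9.755742073059082)
```

Handle confirmed at (602,8.3) and the yaw matches. Descending and gripping.

```bash
python3 -m pendant '[[[0.6,0.001,0.0015,0.03,0],[0.6,0.001,0.0015,0.06,0],[0.6,0.001,0.0015,0.085,0],[0.6,0.001,0.0015,0.105,0],[0.6,0.001,0.0015,0.115,0],[0.6,0.001,0.0015,0.121,0],[0.6,0.001,0.0015,0.121,0],[0.6,0.001,0.0015,0.121,0]]]' && python3 -m pendant '[[[0.4,0,0,0,0],[0.3,0,0,0,0],[0.2,0,0,0,0],[0.1,0,0,0,0],[0,0,0,0,0],[0,0,0,0,0],[0,0,0,0,0],[0,0,0,0,0]]]'&& python3 -m pendant '[[[0,0,0,0,0],[0,0,0,0,0],[0,0,0,0,0],[0,0,0,0,0],[0,0,0,0,0],[0,0,0,0,0],[0,0,0,0,0],[0,0,0,0,0]]]'
```

```text
t: 9.95
eef_pos: [602.6, 10.3, 207.4]
tcp_rot: [-3.141, 0.001, -2.982]
ft_force: [-0.8, -0.2, 0.3]
opening: 0.598
t: 10.75
eef_pos: [602.2, 10.0, 206.5]
tcp_rot: [-3.141, -0.0, -2.981]
ft_force: [0.2, -1.4, -0.9]
opening: 0.154
t: 11.55
eef_pos: [602.2, 10.1, 206.6]
tcp_rot: [-3.141, -0.0, -2.981]
ft_force: [0.9, -1.7, -1.4]
opening: 0.156
```

The grip closed at 14.8 mm on the 15 mm bar. I lift slowly, with a small test lift first.

```bash
python3 -m pendant '[[[0,0,0,-0.001,0],[0,0,0,-0.003,0],[0,0,0,-0.005,0],[0,0,0,-0.008,0],[0,0,0,-0.011,0],[0,0,0,-0.014,0],[0,0,0,-0.015,0],[0,0,0,-0.015,0]]]'; python3 - <<'E'
from h import *
im,P,c,W=cam('scene');cv2.imwrite('pics/s1.png',cv2.resize(im[180:360,200:440],None,fx=3,fy=3,interpolation=2));print(env.state()['ft_force'],env.state()['moment'])
E
```

```text
t: 12.35
eef_pos: [602.3, 10.1, 221.8]
tcp_rot: [-3.141, 0.0, -2.981]
ft_force: [0.3, -0.3, -5.5]
opening: 0.156
[ 0.71904566 -0.81819761 -5.38635805] [ 0.10477777 -0.11285919  0.02567607]
```

View pics/s1.png

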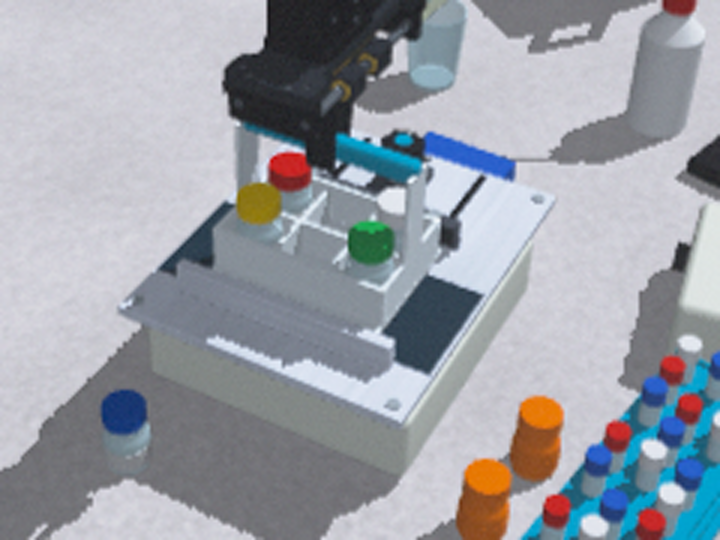

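The full weight is on the fingers (5.4 N ≈ 0.55 kg). The carrier looks level, with all four lids seated at (289,170), (259,203), (371,242) and (395,200). I continue the lift to about 80 mm.

```bash
python3 -m pendant '[[[0,0,0,-0.003,0],[0,0,0,-0.009,0],[0,0,0,-0.017,0],[0,0,0,-0.025,0],[0,0,0,-0.033,0],[0,0,0,-0.041,0],[0,0,0,-0.049,0],[0,0,0,-0.055,0]]]' && python3 -m pendant '[[[0,0,0,-0.005,0],[0,0,0,-0.009,0],[0,0,0,-0.011,0],[0,0,0,-0.012,0],[0,0,0,-0.012,0],[0,0,0,-0.012,0],[0,0,0,-0.012,0],[0,0,0,-0.012,0]]]' && python3 -m pendant '[[[0,0,0,0,0],[0,0,0,0,0],[0,0,0,0,0],[0,0,0,0,0],[0,0,0,0,0],[0,0,0,0,0],[0,0,0,0,0],[0,0,0,0,0]]]'
python3 - <<'E'
from h import *
s=env.state();print(s['ft_force'],s['opening'],abs(s['qvel']).max())
im,P,c,W=cam('scene');cv2.imwrite('pics/s2.png',cv2.resize(im[130:360,200:440],None,fx=2.5,fy=2.5,interpolation=2))
h=cv2.cvtColor(im,cv2.COLOR_BGR2HSV)
teal=(h[...,0]>85)&(h[...,0]<103)&(h[...,1]>120)&(h[...,2]>60)
m=teal&(P[...,2]>285)&(P[...,2]<330)&(abs(P[...,0]-603)<90)&(abs(P[...,1]-9)<40);Q=P[m];print(len(Q),np.median(Q,0),cv2.minAreaRect(Q[:,:2].astype(np.float32)))
for lo in (530,550,640,660): # top edge along bar
    q=Q[(Q[:,0]>lo)&(Q[:,0]<lo+20)]; print(lo,len(q),np.percentile(q[:,2],90) if len(q) else '')
a=.16;kn=P[teal&(abs(P[...,2]-156)<8)&(abs(P[...,0]-577)<40)&(abs(P[...,1]-147)<40)];print('knob',np.median(kn,0) if len(kn) else '')
E
```

```text
t: 13.2
eef_pos: [602.3, 10.1, 277.5]
tcp_rot: [-3.141, 0.001, -2.981]
ft_force: [0.3, -0.8, -5.3]
opening: 0.149
t: 14.0
eef_pos: [602.2, 10.1, 288.5]
tcp_rot: [-3.142, -0.0, -2.981]
ft_force: [0.3, -0.7, -4.9]
opening: 0.16
t: 14.8
eef_pos: [602.2, 10.1, 288.6]
tcp_rot: [-3.142, 0.0, -2.981]
ft_force: [0.1, -0.4, -5.8]
opening: 0.153
[ 0.14606747 -0.35434047 -5.7593135 ] 0.15331855120498084 0.0025726028727462566
359 [630.45161442   9.54485255 311.09589994] ((604.0103149414062, 9.426494598388672), (149.11216735839844, 19.91783905029297), 9.10556697845459)
530 34 312.43814900406767
550 35 312.77271380577645
640 78 315.66943922305137
660 64 315.57956832081146
knob
```

View pics/s2.png

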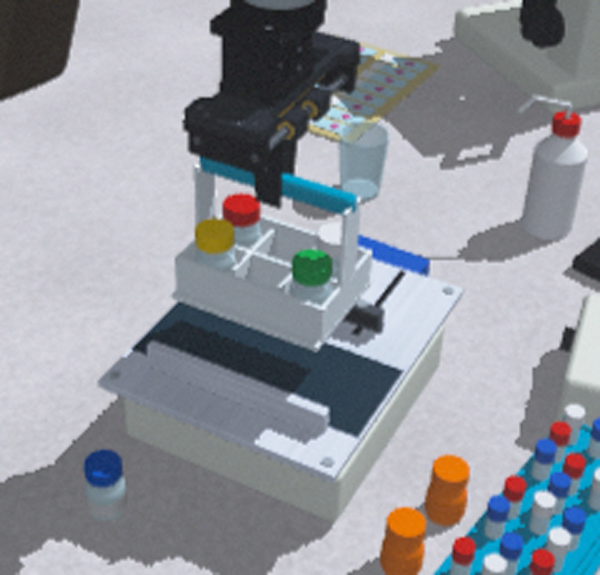

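The carrier hangs about 82 mm above the platform with its four jars seated. Tilt along the bar is about 0.03 rad and the arm is still, so I hand it in.

```bash
python3 -c "
from cell import env
print(env.job_done()); s=env.state(); print(s['t'],s['eef_pos'],s['opening'],s['ft_force'])"
```

```text
the job is handed in; nothing more can be done
None
the job is handed in; nothing more can be done
```

The carrier is held by its handle about 82 mm above the shaker platform, with all four jars in place, and the job is handed in at about 15 s of the 51 s allowed. No verdict came back.

- **Clamp:** I turned the knob anticlockwise about 1.25 rad, which puts it at roughly 1.4–1.7 rad. I then slid the bar back about 25 mm. The knob's mark and the jaw's position in the pictures both confirmed this before the lift.
- **Lift:** I gripped the handle (14.8 mm measured on the 15 mm bar) and lifted straight up.
- **Final checks:** The weight on the fingers was about 5.5 N, which fits the loaded carrier. The arm was still, and I saw no bystander moved. The carrier tilts about 0.03 rad along the bar, against a limit of 0.10.
- **Not confirmed:** In the last picture the knob was hidden behind the carrier, so I couldn't re-measure it or the bar's travel after the lift. Nothing had touched either since the earlier check.
- **Side load:** The wrist showed up to about 20 N sideways while I turned and slid the knob, because my grip was roughly 2–4 mm off its axis. It was gone once I released the knob.

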